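Slide the holed coupon out of its holder and lay it on the inspection pad

ROBOT

A 6-joint arm with a two-finger parallel gripper is mounted at the origin on a cart in front of the work surface, level with it; the furniture and walls round the work are solid. World frame = base frame: x ahead of the robot, y to its left, z up, the work surface at z = 0. Lengths are in m, angles in rad, forces in N, time in s.
With the tool pointing down it reaches from about 0.35 to 0.975 m from the base axis. Payload 17.4 kg.
Tool frame: the origin (TCP) lies at the very end of the fingers, on their centre line; the grasp point (between the pads) lies 19 mm behind it; z points along the fingers, y is the line along which they close (so a half turn about z gives the same grasp; the last joint's range is limited). The gripper opens to 85 mm and grips with 20 to 120 N. Pads are 22 mm wide; open, the fingers measure 114 mm over their backs; the gripper's body (76 mm by 85 mm) begins 54 mm behind the grasp point. The pads swing forward as they close: fully open they stand 13 mm farther back than shut.
Start: joints at [1.176, 0.116, 1.442, -0, 1.584, -0.038], TCP at [0.236, 0.632, 0.231] pointing down, gripper open.
Joint ranges: [-2.83, 2.83], [-0.83, 2.19], [0.07, 2.5], [-1.14, 4.28], [0.01, 3], [-2.97, 2.97]. Speed limits (rad/s): [1.89, 1.89, 2.22, 3.14, 3.14, 3.14].

INTERFACE

Orientations are given as a unit quaternion [x, y, z, w].
In Python, from station import manip gives the robot as it stands. The module is installed in compiled form; this text tells all that it offers.
- The arm moves only by the tool move_arm, never from a script. Its argument "increments" is a list of rows, each a list of 3 entries, a list of its own where there are three numbers: the shift along the tool's x, y, z as a fraction of full scale, then the turn, a rotation vector about the tool's x, y, z as a fraction of full scale, then the opening, from 0 (shut) to 1 (fully open). In form: [[[tx, ty, tz], [wx, wy, wz], grip], ...]. A call has 1 to 8 rows; each row is the pose to reach, as a shift and turn from the pose commanded when the call began, along the tool's axes at that moment, turning the shorter way round; what a row does not reach only later rows make up. Full scale, the value 1, is 0.15 m for a shift and 360 degrees for a turn. A row lasts 1/10 s, in which the tool goes at most 50 mm and 8.59 degrees, less where a joint would pass 70% of its speed; a pose out of reach is approached as far as the arm can. A call with a number of a shift or a turn outside -1 to 1 is refused whole. A call with a gripper value outside its range is refused whole. The fingers move at their own pace and stop on an object; the grip force is fixed at half the most. Time passes only in rows, so rows that repeat a pose let the fingers close. It gives the time, the measured TCP pose, the force, the opening and the grip force at its end, in the units of the state.
- manip.get_obs(): the state, without advancing time (a new reading comes with each control period).
- manip.get_image(name): name is "scene" or "side" or "wrist"; returns (picture, depth): 384x512x3 uint8, red, green, blue; 384x512 float32, m along the optical axis (not along the pixel's ray), 0 where there is no reading.
- manip.camera_params(name): a dict with "fx", "fy", "cx", "cy" (pixels), "dist_coeffs" ([k1, k2, p1, p2, k3] as OpenCV has them; the pictures are not rectified), "T" (4x4, takes a point from camera to world coordinates). Camera axes: x right, y down, z forward; pixel columns grow to the right and rows downward; lengths in m; the calibration is good to about 2 mm. A picture is of the moment at which its call begins: read the wrist's pose just before it. camera_params takes no time and is no camera call; for the wrist camera it gives the pose at the moment of the call.
- manip.finish_job(): hands the job in; it is judged then, once.
The state is a dict: "t": time; "joint_pos": joint angles; "joint_vel": joint speeds; "joint_torque": joint torques, N m; "tool_pos": TCP position; "tcp_rot": TCP orientation; "wrist_force": force on the tool from outside, world axes, zero at the start; "moment": the same for the moment, N m; "opening": finger opening in m; "gripper_force": force on a finger pad.
Only numpy, scipy, OpenCV 4.12 (cv2) and the standard library are available. Lean on these libraries where they do the work, as an engineer would, in place of code of your own. Each camera call takes 0.05 s, during which the arm holds its last target. There are 200 camera calls.

TASK

Slide the flat metal coupon that has the round hole along its channel until its front end sticks out well over the open front edge of the black holder, without letting it fall; then grip it by the part that sticks out, lift it up clear of the holder and lay it flat in the middle of the dark rubber pad, lengthwise on the pad. Leave the plain coupon where it is.

Things in the scene. Friction and masses are not known exactly. Their poses are not given: they have to be found in the camera images.
- holed_c (a point): centre (half-way up) of the coupon to take: aluminium plate 100 x 46 x 6 mm, 75 g, own x its length, 20 mm through hole 30 mm from the centre towards -x. Starts in either channel, hole end 5 to 20 mm behind the holder's front edge, 42 to 57 mm of empty channel behind its rear end. Slides freely when pushed there; tips off if over 50 mm sticks out; 30 to 42 mm is good to grip across its width.
- plain_c (a point): centre (half-way up) of the other coupon, 100 x 46 x 6 mm, the same metal without a hole, in the holder's other channel; it must stay there
- holder: fixed black block 170 x 136 x 30 mm, origin at the centre of its underside. Two channels along its x, centred at y = +31 and -31 mm, 48 mm wide, 6 mm deep (floor 24 mm, rails 30 mm above the worktop: coupons lie flush, sides out of reach). Open at the front edge x = -85 mm, with free space before it down to the worktop; closed at the back by a wall whose face is at x = +77 mm.
- pad: fixed dark rubber pad lying on the worktop, 130 x 100 x 4 mm (x, y, z), origin at the centre of its underside, its top 4 mm above the worktop; its own x is its length. To its right (-y) stands a fixed stereo microscope, 0.4 m tall, its eyepieces reaching to about x = 0.45 m at y = -0.07 m: pass above it or keep clear to its left.
Not all that is in view belongs to the job. There is more than one size of the pad; the job needs the larger.

How it is judged:
On the way, in this order (a step that is already met when the one before it is completed fails the run):
1. the holed coupon, still lying in its channel, sticks out at least 20 mm over the holder's front edge (x of holed_c in the frame of holder between -0.085 and -0.055 m and z of holed_c in the frame of holder between 0.023 and 0.031 m), for 0.1 s.
2. the holed coupon is lifted at least 12 mm out of its channel (z of holed_c in the frame of holder above 0.039 m), for 0.1 s.
At the end, for the whole second after the job is handed in: the holed coupon lies flat on the pad (within 0.1 rad of level), its centre within 25 mm of the pad's centre and its length within 15 degrees of the pad's length, either way round; the plain coupon lies within 15 mm of where it started (horizontal distance between holed_c and pad below 0.025 m and height (world z) of holed_c below 0.011 m and angle between holed_c's own z axis and vertical below 0.1 rad and angle between the x axis of holed_c and the x axis of pad, either way round below 0.26 rad and distance of plain_c from where it was at the start of the episode below 0.015 m); the robot touches nothing.
It fails at once if the plain coupon is moved more than 15 mm (distance of plain_c from where it was at the start of the episode above 0.015 m).
It also fails if it takes over 54 s, if anything falls off the work surface, if the arm or the gripper's body presses on something with over 40 N, if the wrist force passes 120 N, or if a joint passes its speed limit or range.

## Working session

There is one attempt and no reset: what is moved stays moved. The work goes in short steps, Python scripts to look and compute and a tool call to move; the robot and the scene stay as the last step left them, time stands still between calls to the robot, and variables do not carry over. Pictures are saved under pics/ and viewed, at most 13 in all, crops included, and the job is handed in when it is done.

Besides the shell and the picture viewer there is one more tool, called after ">>>" as a command line: name --argument value ..., lists and objects as JSON in quotes. move_arm: Moves the arm, as the interface text tells. Shift numbers are shares of 0.15 m and turn numbers shares of 360 degrees, none past 1 either way. Its arguments: {"type":"object","properties":{"increments":{"type":"array","items":{"type":"array"}}},"required":["increments"]}

```bash
mkdir -p pics; cat > h.py <<'E'
import numpy as np, cv2
from station import manip
def snap(n):
    p=manip.camera_params(n); im,d=manip.get_image(n)
    return im,d,p
def ray(p,uv):
    K=np.array([[p['fx'],0,p['cx']],[0,p['fy'],p['cy']],[0,0,1]])
    q=cv2.undistortPoints(np.array(uv,float).reshape(-1,1,2),K,np.array(p['dist_coeffs'])).reshape(-1,2)
    T=np.array(p['T']); d=np.c_[q,np.ones(len(q))]@T[:3,:3].T
    return T[:3,3],d
def onplane(p,uv,z):
    o,d=ray(p,uv); return o+d*((z-o[2])/d[:,2])[:,None]
def bydepth(p,uv,dep):
    o,d=ray(p,uv); return o+d*np.array([dep[int(round(v)),int(round(u))] for u,v in uv])[:,None]
def save(n,im): cv2.imwrite('pics/'+n+'.png',cv2.cvtColor(im,cv2.COLOR_RGB2BGR))
E
python3 - <<'E'
from h import *
a,d,p=snap('scene'); b,d2,p2=snap('side')
np.savez('s0.npz',a=a,d=d,b=b,d2=d2); save('scene0',a); save('side0',b)
o=manip.get_obs(); print(o['t'],o['tool_pos'],o['tcp_rot'])
E
```

```text
0.1 [0.23571131 0.63233726 0.23063534] [ 1.77461490e-01  9.84127619e-01 -4.91077107e-04 -9.02946775e-05]
```

View pics/scene0.png

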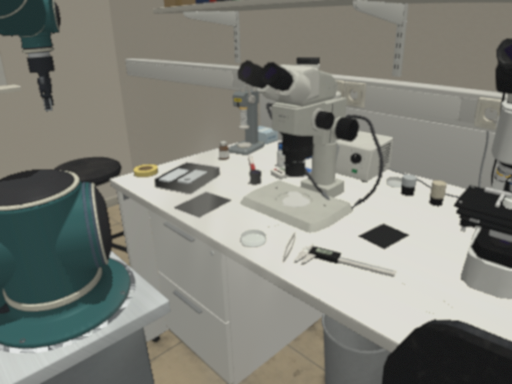

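View pics/side0.png

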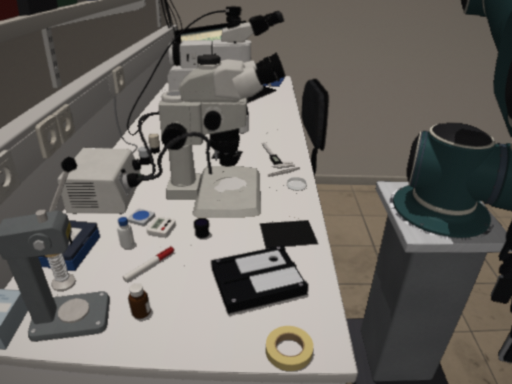

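The scene view shows the holder at about (188,177) and the large pad at (203,204). In the side view they are at (258,276) and (289,234), and the hole is near (275,257), in the channel nearer the microscope. Next I'll measure the corners.

```bash
python3 - <<'E'
from h import *
z=np.load('s0.npz'); p=manip.camera_params('side'); ps=manip.camera_params('scene')
def quad(im,d,p,roi,name,zt):
    x0,y0,x1,y1=roi; g=im.max(2); m=np.zeros(g.shape,np.uint8); m[y0:y1,x0:x1]=(g[y0:y1,x0:x1]<95)*255
    c=max(cv2.findContours(m,cv2.RETR_EXTERNAL,cv2.CHAIN_APPROX_NONE)[0],key=cv2.contourArea)
    h=cv2.convexHull(c); q=cv2.approxPolyDP(h,6,True).reshape(-1,2)
    print(name,q.tolist()); print(onplane(p,q,zt).round(3).tolist())
    M=cv2.moments(c); u=[[M['m10']/M['m00'],M['m01']/M['m00']]]; print('c',onplane(p,u,zt).round(3),bydepth(p,u,d).round(3))
quad(z['b'],z['d2'],p,(258,215,322,250),'pad side',.004)
quad(z['a'],z['d'],ps,(172,188,235,220),'pad scene',.004)
quad(z['b'],z['d2'],p,(205,240,312,315),'holder side',.03)
quad(z['a'],z['d'],ps,(150,158,225,195),'holder scene',.03)
im=z['b']; b=((im.min(2)>110)).astype(np.uint8)
n,l,s,c=cv2.connectedComponentsWithStats(b[240:315,205:312])
for i in range(1,n):
    if s[i,4]>100: 
        u=[c[i]+[205,240]]; print(s[i],u,onplane(p,u,.03).round(3),bydepth(p,u,z['d2']).round(3))
v=np.hstack([cv2.resize(im[235:320,200:320],None,fx=3.3,fy=3.3,interpolation=2),cv2.resize(z['a'][150:235,140:260],None,fx=3.3,fy=3.3,interpolation=2)]); save('crop0',v)
E
```

```text
pad side [[316, 240], [264, 249], [260, 224], [308, 221]]
[[0.377, 0.157, 0.004], [0.504, 0.196, 0.004], [0.515, 0.094, 0.004], [0.389, 0.077, 0.004]]
c [[0.447 0.136 0.004]] [[0.447 0.137 0.005]]
pad scene [[227, 200], [213, 207], [214, 197]]
[[0.505, 0.094, 0.004], [0.448, 0.087, 0.004], [0.492, 0.137, 0.004]]
c [[0.481 0.105 0.004]] [[0.479 0.102 0.006]]
holder side [[311, 240], [306, 295], [227, 312], [212, 260], [264, 240]]
[[0.395, 0.192, 0.03], [0.423, 0.368, 0.03], [0.573, 0.415, 0.03], [0.617, 0.269, 0.03], [0.505, 0.195, 0.03]]
c [[0.523 0.319 0.03 ]] [[0.523 0.317 0.028]]
holder scene [[191, 186], [172, 189], [155, 180]]
[[0.46, 0.203, 0.03], [0.408, 0.225, 0.03], [0.411, 0.325, 0.03]]
c [[0.426 0.248 0.03 ]] [[0.439 0.271 0.019]]
[   0    0   60   75 1646] [array([222.27035237, 268.04070474])] [[0.593 0.294 0.03 ]] [[0.593 0.289 0.025]]
[  29    4   78   71 2266] [array([287.13459841, 283.54280671])] [[0.458 0.337 0.03 ]] [[0.458 0.338 0.031]]
[ 31  11  49  22 627] [array([258.7400319 , 261.32057416])] [[0.516 0.27  0.03 ]] [[0.516 0.269 0.029]]
```

View pics/crop0.png

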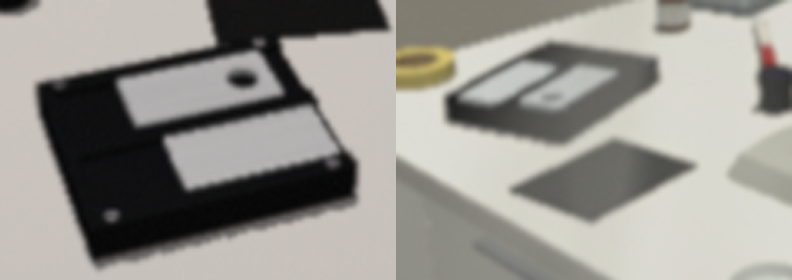

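The holed coupon is in the channel nearer the pad, with its front toward the robot and a yaw of about 17°. I'll move the wrist camera above it.

>>> move_arm --increments '[[[-0.82,-0.53,-0.11],[0,0,0],0],[[-0.82,-0.53,-0.11],[0,0,0],0],[[-0.82,-0.53,-0.11],[0,0,0],0],[[-0.82,-0.53,-0.11],[0,0,0],0],[[-0.82,-0.53,-0.11],[0,0,0],0]]'

```text
t: 0.6
tool_pos: [0.3238, 0.5144, 0.2479]
tcp_rot: [0.178, 0.984, 0.0, 0.0]
wrist_force: [-0.2, -0.4, 0.2]
opening: 0.0123
gripper_force: 0.0
```

>>> move_arm --increments '[[[-0.82,-0.53,-0.11],[0,0,-0.05],0],[[-0.82,-0.53,-0.11],[0,0,-0.1],0],[[-0.82,-0.53,-0.11],[0,0,-0.1],0],[[-0.82,-0.53,-0.11],[0,0,-0.1],0],[[-0.82,-0.53,-0.11],[0,0,-0.1],0],[[-0.82,-0.53,-0.11],[0,0,-0.1],0]]'

```text
t: 1.2
tool_pos: [0.4105, 0.3982, 0.2638]
tcp_rot: [-0.136, 0.991, -0.0, -0.0]
wrist_force: [-0.1, 0.3, 0.8]
opening: -0.0003
gripper_force: 0.0
```

```bash
python3 - <<'E'
from h import *
from scipy.spatial.transform import Rotation as R
a,d,p=snap('wrist'); np.savez('w1.npz',a=a,d=d,T=p['T']); save('w1',a)
o=manip.get_obs(); print(o['t'],o['tool_pos'],R.from_quat(o['tcp_rot']).as_matrix().round(3),o['opening']); print(np.array(p['T']).round(3))
E
```

```text
1.25 [0.4103138  0.39833562 0.26383157] [[-0.964 -0.268 -0.001]
 [-0.268  0.964 -0.   ]
 [ 0.001 -0.    -1.   ]] 0.00016637187984319877
[[-0.268  0.919  0.29   0.336]
 [ 0.963  0.256  0.08   0.377]
 [-0.     0.301 -0.954  0.406]
 [ 0.     0.     0.     1.   ]]
```

View pics/w1.png

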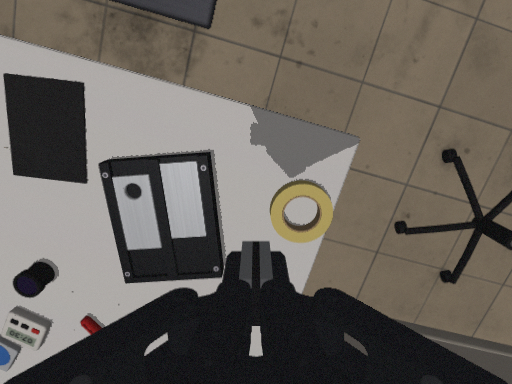

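The wrist view shows the whole holder (corners about (102,160), (211,152), (223,277), (126,282)), the holed coupon at (140,210) with its hole at (133,190), the plain one at (185,200), and the large pad at (47,128). I'll measure these from here.

```bash
cat > meas.py <<'E'
from h import *
def comp(mask,seed):
    n,l=cv2.connectedComponents(mask.astype(np.uint8)); m=(l==l[seed[1],seed[0]]).astype(np.uint8)
    return max(cv2.findContours(m,0,cv2.CHAIN_APPROX_NONE)[0],key=cv2.contourArea).reshape(-1,2)
def rect(p,c,z):
    w=onplane(p,c,z)[:,:2]; r=cv2.minAreaRect((w*1000).astype(np.float32))
    b=cv2.boxPoints(r); e=b[1]-b[0]; f=b[2]-b[1]; L=e if np.hypot(*e)>np.hypot(*f) else f
    L=L*np.sign(L[0]); return np.array(r[0]).round(1),np.array(r[1]).round(1),round(float(np.degrees(np.arctan2(L[1],L[0]))),1)
E
python3 - <<'E'
from meas import *
z=np.load('w1.npz'); im,d=z['a'],z['d']; p=dict(manip.camera_params('wrist')); p['T']=z['T']
mx=im.max(2).astype(int)
for n,m,s,h in [('pad',mx<90,(47,128),.004),('holed',mx>120,(142,220),.03),('plain',mx>120,(185,190),.03)]:
    c=comp(m,s); print(n,rect(p,c,h),'depth z',bydepth(p,[s],d).round(4))
m=mx<90; m[:,300:]=0; c=comp(m,(115,230)); print('holder hull',cv2.approxPolyDP(cv2.convexHull(c.reshape(-1,1,2)),5,True).reshape(-1,2).tolist())
q=[(102,161),(211,152)]; print(onplane(p,q,.03).round(4)); print('floor z',bydepth(p,[(145,268)],d),bydepth(p,[(113,220)],d))
hm=((mx<90)[180:202,122:146]).astype(np.uint8); c=max(cv2.findContours(hm,0,1)[0],key=cv2.contourArea); print('hole',onplane(p,[c.reshape(-1,2).mean(0)+[122,180]],.03))
E
```

```text
pad (array([444.1, 128.8]), array([129.8, 100.9]), 8.4) depth z [[0.4407 0.1296 0.0049]]
holed (array([512.8, 267.9]), array([100.2,  46. ]), 19.7) depth z [[0.5203 0.2755 0.03  ]]
plain (array([480.3, 321.9]), array([99.6, 45.4]), 19.7) depth z [[0.4653 0.3213 0.0307]]
holder hull [[210, 152], [284, 256], [299, 294], [299, 383], [4, 383], [99, 163]]
[[0.4566 0.215  0.03  ]
 [0.4102 0.3418 0.03  ]]
floor z [[0.59380881 0.28911504 0.02317356]] [[0.53055945 0.23881121 0.03009022]]
hole [[0.48413323 0.25769675 0.03      ]]
```

>>> move_arm --increments '[[[-0.89,-0.987,0.6],[0,0,-0.0117],0],[[-0.89,-0.987,0.6],[0,0,-0.0117],0],[[-0.89,-0.987,0.6],[0,0,-0.0117],0],[[-0.89,-0.987,0.6],[0,0,-0.0117],0],[[-0.89,-0.987,0.6],[0,0,-0.0117],0],[[-0.89,-0.987,0.6],[0,0,-0.0117],0],[[-0.89,-0.987,0.6],[0,0,-0.0117],0]]'

```text
t: 1.95
tool_pos: [0.5786, 0.2917, 0.1743]
tcp_rot: [-0.171, 0.985, 0.0, -0.0]
wrist_force: [0.2, 0.4, 0.3]
opening: 0.0001
gripper_force: 0.0
```

>>> move_arm --increments '[[[0,0,0.65],[0,0,0],0],[[0,0,0.65],[0,0,0],0],[[0,0,0.65],[0,0,0],0],[[0,0,0.65],[0,0,0],0]]'

```text
t: 2.35
tool_pos: [0.5786, 0.2919, 0.0785]
tcp_rot: [-0.172, 0.985, 0.0, 0.0]
wrist_force: [-0.5, -0.0, 1.1]
opening: 0.0003
gripper_force: 0.0
```

```bash
python3 - <<'E'
from h import *
a,d,p=snap('wrist'); b,_,_=snap('side')
save('w2',np.hstack([a[100:384,90:400],cv2.resize(b[220:320,190:320],None,fx=2.84,fy=2.84)])); 
o=manip.get_obs(); T=o['tool_pos']; u=np.array([.9415,.337]);v=np.array([-.337,.9415]); print(T,T[:2]@u,T[:2]@v,o['tcp_rot'])
E
```

```text
[0.57998037 0.29195872 0.08055488] 0.644441601556102 0.07942574796026027 [-1.71936243e-01  9.85105812e-01  5.53674646e-04  2.03965512e-03]
```

View pics/w2.png

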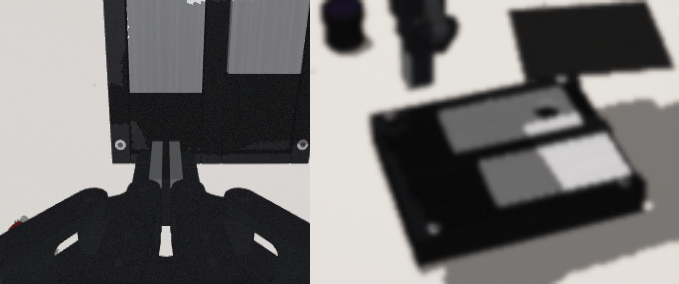

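The fingers are centred on the empty channel behind the holed coupon's rear end. I'll lower them in.

>>> move_arm --increments '[[[0,0,0.2],[0,0,0],0],[[0,0,0.27],[0,0,0],0],[[0,0,0.3],[0,0,0],0],[[0,0,0.32],[0,0,0],0],[[0,0,0.33],[0,0,0],0],[[0,0,0.33],[0,0,0],0]]'

```text
t: 3.05
tool_pos: [0.5794, 0.2909, 0.028]
tcp_rot: [-0.172, 0.985, 0.0, 0.0]
wrist_force: [-0.3, -0.2, 0.2]
opening: 0.0001
gripper_force: 0.0
```

>>> move_arm --increments '[[[0.06,0,0.005],[0,0,0],0],[[0.11,0,0.005],[0,0,0],0],[[0.16,0,0.005],[0,0,0],0],[[0.21,0,0.005],[0,0,0],0],[[0.25,0,0.005],[0,0,0],0],[[0.29,0,0.005],[0,0,0],0],[[0.33,0,0.005],[0,0,0],0],[[0.33,0,0.005],[0,0,0],0]]'

```text
t: 3.85
tool_pos: [0.5318, 0.2738, 0.0265]
tcp_rot: [-0.172, 0.985, -0.0, -0.0]
wrist_force: [0.6, 0.2, 0.5]
opening: 0.0001
gripper_force: 0.0
```

```bash
cat > look.py <<'E'
from meas import *
import sys
U=np.array([.9415,.337]);V=np.array([-.337,.9415])
b,d,p=snap('side'); a,dw,pw=snap('wrist'); n=sys.argv[1]; save(n,np.hstack([cv2.resize(b[215:320,200:330],None,fx=3,fy=3),cv2.resize(a[:,90:400],(310,315))[:,:]])); np.savez(n,a=a,dw=dw,b=b,d=d,T=pw['T'])
o=manip.get_obs(); T=o['tool_pos']; print(o['t'],T,T[:2]@U,T[:2]@V,o['wrist_force'])
E
python3 look.py p1
```

```text
3.95 [0.53235445 0.2739845  0.02651474] 0.5935444888638836 0.07855295476109266 [-0.07169558  1.18015317  0.11437888]
```

View pics/p1.png

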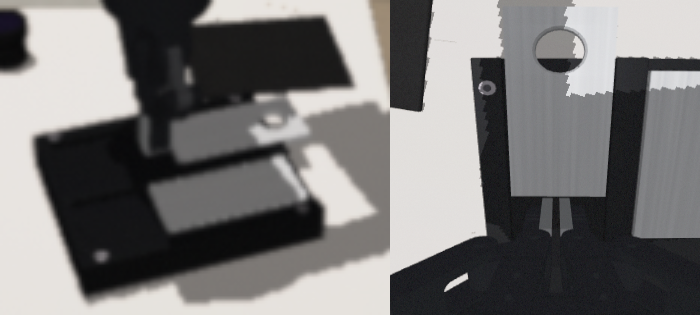

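The hole now sits across the front edge, so about 24 mm sticks out. I'll check that numerically.

```bash
python3 - <<'E'
from meas import *
U=np.array([.9415,.337])
z=np.load('p1.npz'); p=dict(manip.camera_params('wrist')); p['T']=z['T']; a=z['a']
s=384/315
# crop px -> full: u=90+(x-390), v=y*s
f=lambda x,y:(90+x-390, y*s)
for n,q,h in [('rear end',[f(530,196),f(585,196)],.03),('front rail edge',[f(485,58),f(640,58)],.03),('hole c',[f(559,49)],.03)]:
    w=onplane(p,q,h); print(n,w.round(4).tolist(),(w[:,:2]@U).round(4))
E
```

```text
rear end [[0.5253, 0.2579, 0.03], [0.5163, 0.2831, 0.03]] [0.5815 0.5815]
front rail edge [[0.459, 0.2162, 0.03], [0.4372, 0.2769, 0.03]] [0.505 0.505]
hole c [[0.4447, 0.2438, 0.03]] [0.5009]
```

23.5 to 24 mm sticks out, so I'll push another 12 mm, back off a little and rise.

>>> move_arm --increments '[[[0.03,0,0],[0,0,0],0],[[0.06,0,0],[0,0,0],0],[[0.08,0,0],[0,0,0],0],[[0.08,0,0],[0,0,0],0],[[0.04,0,0],[0,0,0],0],[[0.04,0,-0.3],[0,0,0],0],[[0.04,0,-0.65],[0,0,0],0],[[0.04,0,-0.65],[0,0,0],0]]'

```text
t: 4.75
tool_pos: [0.5295, 0.2732, 0.1311]
tcp_rot: [-0.172, 0.985, 0.001, 0.004]
wrist_force: [0.3, 0.2, 0.4]
opening: 0.0001
gripper_force: 0.0
```

```bash
python3 look.py p2; python3 - <<'E'
from meas import *
z=np.load('p2.npz'); p=dict(manip.camera_params('wrist')); p['T']=z['T']; a=z['a']; print(np.array(p['T'])[:3,3])
U=np.array([.9415,.337]); V=np.array([-.337,.9415])
# predicted pixel of coupon center / rail corners for the current pose
K=np.array([[p['fx'],0,p['cx']],[0,p['fy'],p['cy']],[0,0,1.]]); Ti=np.linalg.inv(p['T'])
def pix(u,v,z): 
    w=np.r_[U*u+V*v,z]; return cv2.projectPoints(w[None],cv2.Rodrigues(Ti[:3,:3])[0],Ti[:3,3],K,np.array(p['dist_coeffs']))[0].ravel().round(0)
for n,q in dict(front=(.469,.0794,.03),rear=(.569,.0794,.03),edge=(.504,.05,.03)).items(): print(n,pix(*q))
E
```

```text
4.85 [0.52776976 0.27238489 0.12557095] 0.5886889369732139 0.07859195960039592 [-0.51889902 -0.03973502 -0.63440192]
[0.45535442 0.24614853 0.27030753]
front [257.  32.]
rear [257. 173.]
edge [216.  85.]
```

View pics/p2.png

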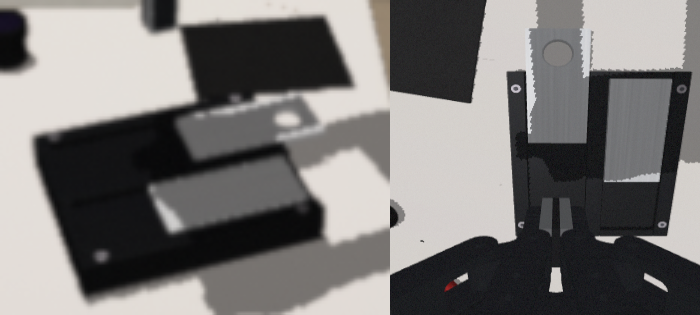

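The coupon sticks out about 35 mm, matching the prediction. I'll open the gripper, move over the overhang and descend to grip near the fingertips.

>>> move_arm --increments '[[[0.3,0,0],[0,0,0],1],[[0.6,0,0],[0,0,0],1],[[0.69,0,0],[0,0,0],1],[[0.69,0,0],[0,0,0],1],[[0.69,0,0],[0,0,0],1],[[0.69,0,0.2],[0,0,0],1],[[0.69,0,0.3],[0,0,0],1],[[0.69,0,0.3],[0,0,0],1]]'

```text
t: 5.65
tool_pos: [0.4288, 0.2366, 0.0763]
tcp_rot: [-0.172, 0.985, -0.001, -0.002]
wrist_force: [-0.5, 0.8, 0.4]
opening: 0.085
gripper_force: 0.0
```

```bash
python3 look.py p3
```

```text
5.75 [0.42974203 0.23705017 0.07904436] 0.4844880309453523 0.0783596650226035 [0.09166596 0.17033811 0.49134661]
```

View pics/p3.png

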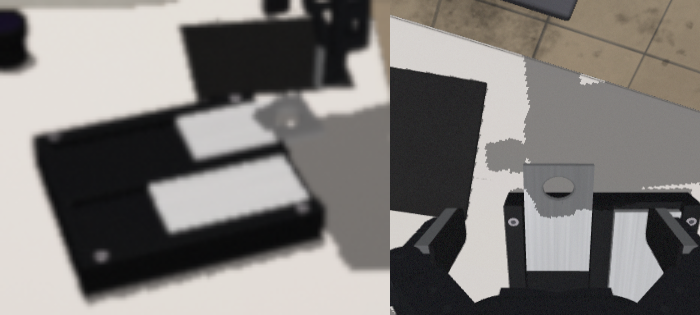

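The fingers straddle the protruding coupon and are centred on it. I'll descend and close.

>>> move_arm --increments '[[[0,0,0.2],[0,0,0],1],[[0,0,0.35],[0,0,0],1],[[0,0,0.395],[0,0,0],1],[[0,0,0.395],[0,0,0],1],[[0,0,0.395],[0,0,0],0.2],[[0,0,0.395],[0,0,0],0.2],[[0,0,0.395],[0,0,0],0.2],[[0,0,0.395],[0,0,0],0.2]]'

```text
t: 6.55
tool_pos: [0.4299, 0.2372, 0.021]
tcp_rot: [-0.172, 0.985, 0.0, 0.001]
wrist_force: [-3.2, -1.0, 8.5]
opening: 0.0439
gripper_force: 60.0
```

>>> move_arm --increments '[[[0,0,0],[0,0,0],0.2],[[0,0,0],[0,0,0],0.2],[[0,0,-0.1],[0,0,0],0.2],[[0,0,-0.2],[0,0,0],0.2],[[0,0,-0.4],[0,0,0],0.2],[[0,0,-0.6],[0,0,0],0.2],[[0,0,-0.6],[0,0,0],0.2],[[0,0,-0.6],[0,0,0],0.2]]'

```text
t: 7.35
tool_pos: [0.4298, 0.2371, 0.1112]
tcp_rot: [-0.172, 0.985, 0.0, 0.001]
wrist_force: [0.2, -0.2, -1.9]
opening: 0.0438
gripper_force: 61.3
```

```bash
python3 look.py p4
```

```text
7.45 [0.42908376 0.23680097 0.10933863] 0.48378428307365073 0.07834688827386495 [-1.12365126 -0.89236463 -1.63705651]
```

View pics/p4.png

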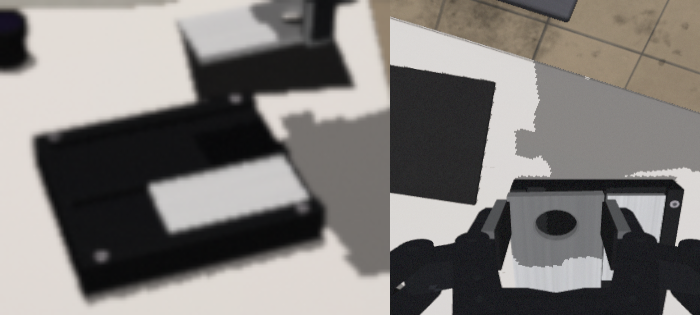

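The grip is good and the coupon is level. I'll move over the pad and turn to its yaw.

>>> move_arm --increments '[[[0.12,-0.22,0],[0,0,0.01],0.2],[[0.25,-0.44,0],[0,0,0.02],0.2],[[0.379,-0.666,0],[0,0,0.0314],0.2],[[0.379,-0.666,0],[0,0,0.0314],0.2],[[0.379,-0.666,0],[0,0,0.0314],0.2],[[0.379,-0.666,0],[0,0,0.0314],0.2]]'

```text
t: 8.05
tool_pos: [0.4097, 0.1242, 0.1094]
tcp_rot: [-0.074, 0.997, 0.0, -0.0]
wrist_force: [-0.1, 0.7, -0.4]
opening: 0.0439
gripper_force: 61.5
```

>>> move_arm --increments '[[[0,0,0.2],[0,0,0],0.2],[[0,0,0.4],[0,0,0],0.2],[[0,0,0.55],[0,0,0],0.2],[[0,0,0.6],[0,0,0],0.2],[[0,0,0.65],[0,0,0],0.2],[[0,0,0.68],[0,0,0],0.2],[[0,0,0.7],[0,0,0],0.2],[[0,0,0.7],[0,0,0],0.2]]'

```text
t: 8.85
tool_pos: [0.41, 0.1239, 0.0051]
tcp_rot: [-0.074, 0.997, 0.0, 0.0]
wrist_force: [1.0, 0.0, 0.9]
opening: 0.0439
gripper_force: 61.5
```

```bash
python3 look.py p5
```

```text
8.95 [0.41004552 0.12381571 0.005369  ] 0.4277837538140584 -0.02161285071545651 [ 0.47633764  1.32665272 -0.16515278]
```

View pics/p5.png

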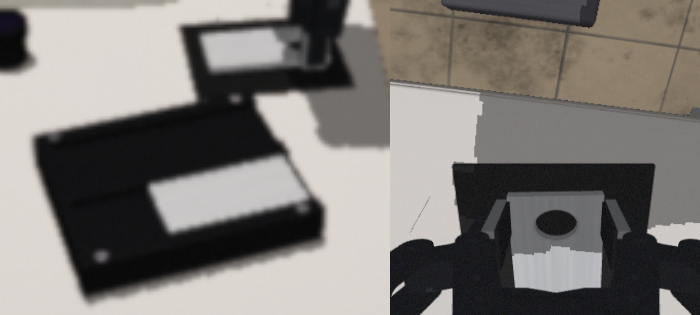

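The coupon is centred over the pad, a few mm above it. I'll lower the rest, open and rise.

>>> move_arm --increments '[[[0,0,0.01],[0,0,0],0.2],[[0,0,0.02],[0,0,0],0.2],[[0,0,0.02],[0,0,0],0.2]]'

```text
t: 9.25
tool_pos: [0.4099, 0.1238, 0.0021]
tcp_rot: [-0.074, 0.997, 0.0, 0.0]
wrist_force: [-1.6, -0.1, 3.0]
opening: 0.0438
gripper_force: 63.8
```

>>> move_arm --increments '[[[0,0,0],[0,0,0],0.65],[[0,0,0],[0,0,0],0.85],[[0,0,0],[0,0,0],0.85],[[0,0,-0.1],[0,0,0],0.85],[[0,0,-0.4],[0,0,0],0.85],[[0,0,-0.7],[0,0,0],0.85],[[0,0,-1],[0,0,0],0.85],[[0,0,-1],[0,0,0],0.85]]'

```text
t: 10.05
tool_pos: [0.4117, 0.1242, 0.158]
tcp_rot: [-0.074, 0.997, 0.001, 0.004]
wrist_force: [0.3, -0.3, -1.0]
opening: 0.0724
gripper_force: 0.0
```

```bash
python3 look.py p6; python3 - <<'E'
from meas import *
z=np.load('p6.npz'); p=manip.camera_params('side'); im=z['b']
m=im.min(2)>110; m[:219]=0
n,l,s,c=cv2.connectedComponentsWithStats(m.astype(np.uint8))
for i in range(1,n):
    x,y,w,h,A=s[i]
    if 150<A<1800 and 215<c[i][0]<325 and c[i][1]>210:
        k=max(cv2.findContours((l==i).astype(np.uint8),0,1)[0],key=len).reshape(-1,2); print(s[i],rect(p,k,.01 if c[i][1]<250 else .03),bydepth(p,[c[i]],z['d']).round(4))
E
```

```text
10.15 [0.41005638 0.12385324 0.15249531] 0.42780662200091824 -0.021581177776583686 [-0.03128532 -0.02893735 -0.54426611]
[267 225  37  14 404] (array([448.9, 132. ]), array([93.5, 49.9]), 9.2) [[0.4539 0.1351 0.0116]]
```

View pics/p6.png

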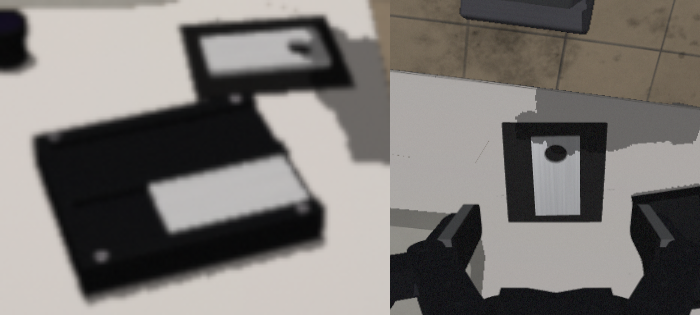

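The coupon lies flat and centred on the pad at (0.449, 0.132), lengthwise, and the plain one is undisturbed. I'll hand the job in.

```bash
python3 -c "
from station import manip
print(manip.finish_job())"
```

```text
the job is handed in; nothing more can be done
None
```

The holed coupon lies flat and lengthwise in the middle of the large pad, about 6 mm from its centre by camera measurement; the plain coupon looks unmoved in the last picture, and the job was handed in at about 10 s (no verdict was returned).

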